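# Work a jammed copper bell off its stake

### The arm

A 7-joint arm with a two-finger parallel gripper is mounted at the origin on the work surface. World frame = base frame: x ahead of the robot, y to its left, z up, the work surface at z = 0. Lengths are in m, angles in rad, forces in N, time in s.
With the tool pointing down it reaches from about 0.425 to 0.825 m from the base axis. Payload 3.6 kg.
Tool frame: the origin (TCP) lies on the centre line of the jaws, within the pads' length; the fingertips stand 25 mm ahead of it and the grasp point (between the pads) lies 6 mm ahead of it; z points along the fingers, y is the line along which they close (so a half turn about z gives the same grasp; the last joint's range is limited). The gripper opens to 93 mm and grips with 3 to 60 N. Pads are 15 mm wide; open, the fingers measure 128 mm over their backs; the gripper's body (75 mm by 188 mm) begins 65 mm behind the grasp point.
Start: joints at [-1.256, 0.615, -0.013, 1.423, 0.008, 1.103, -0.04], TCP at [0.217, 0.613, 0.244] pointing down, gripper open.
Joint ranges: [-3.12, 3.12], [-0.3, 2.06], [-1.34, 1.32], [0.26, 2.42], [-1.36, 4.5], [0.01, 1.98], [-2.84, 2.84]. Speed limits (rad/s): [2.79, 2.79, 3.14, 3.14, 3.14, 3.14, 3.14].

### API

Orientations are given as a 3x3 rotation matrix whose columns are the frame's x, y, z axes.
In Python, from workcell import bot gives the robot as it stands.
- The arm moves only by the tool play_rows, never from a script. Its arguments are lists of equal length, an entry for each row: "fingers": the finger opening in m, from 0 to 0.093; "travel": the shift along the tool's x, y, z in m, a list of three; "twist": the turn about the tool's z in degrees. A call has 1 to 5 rows; each row is the pose to reach, as a shift and turn from the pose commanded when the call began, along the tool's axes at that moment; what a row does not reach only later rows make up. A row lasts 1/12 s, in which the tool goes at most 41.7 mm and 7.16 degrees, less where a joint would pass 70% of its speed; a pose out of reach is approached as far as the arm can. A call with a gripper value outside its range is refused whole. The fingers move at their own pace and stop on an object; the grip force is fixed at half the most. Time passes only in rows, so rows that repeat a pose let the fingers close. It gives the time, the measured TCP pose, the force, the opening and the grip force at its end, in the units of the state.
- bot.get_state(): the state, without advancing time (a new reading comes with each control period).
- bot.camera(name): name is "scene" or "top" or "wrist"; returns the picture (420x560x3 uint8, blue, green, red); there is no depth.
- bot.camera_info(name): a dict with "fx", "fy", "cx", "cy" (pixels), "R" (3x3) and "t" (3): a world point X has camera coordinates R X + t. Camera axes: x right, y down, z forward; pixel columns grow to the right and rows downward; lengths in m; the calibration is good to about 2 mm. A picture is of the moment at which its call begins: read the wrist's pose just before it. camera_info takes no time and is no camera call; for the wrist camera it gives the pose at the moment of the call.
- bot.finish_job(): hands the job in; it is judged then, once.
Trained networks look in the newest picture that a camera, given by its name, has taken for a name from the list of things; names that differ only in an ending like _2 or _b are one class to them, and where a whole thing is asked for, a point or a joint stands for the part that bears it (a point fixed in the world has none). Each returns a list of dicts, best first, with "p" (0 to 1); they miss things now and then, are a little off and sometimes report something else, mostly with a low value. They report only what shows in the picture. A call takes as long as a camera call.
- bot.find_in(camera, label): "extent" ([centre column, centre row, width, height] in pixels, round what is visible of it).
- bot.tip_of(camera, label): "xy" ([column, row] in pixels: a listed point, or the origin of a listed thing).
The state is a dict: "time": time; "qpos": joint angles; "qvel": joint speeds; "joint_torque": joint torques, N m; "eef_pos": TCP position; "eef_rot": TCP orientation; "wrist_force": force on the tool from outside, world axes, zero at the start; "wrist_torque": the same for the moment, N m; "gripper_width": opening from 0.0 (shut) to 1.0 (fully open); "gripper_force": force on a finger pad.
Only numpy, scipy, OpenCV 4.12 (cv2) and the standard library are available. Lean on these libraries where they do the work, as an engineer would, in place of code of your own. Each camera call takes 0.05 s, during which the arm holds its last target. There are 200 camera calls.

### The job

The copper bell has jammed on the tapered stake it was hammered on. Work it off while the stake stays down in its hole in the stake plate, and set it down gently, upright on its mouth, in a free space in the wooden tray. Leave the stake home in its hole, and the other bells, the hammer and the mallet where they are.

Things in the scene. Friction and masses are not known exactly. Their poses are not given: they have to be found in the camera images.
- bell_mid (a point): the jammed copper bell, mouth down on the stake, iron loop on top: round, 62 mm tall to the crown, 77 mm to the loop's top, 67 mm across the mouth's lip, tapering to 54 mm at the crown, 59 mm across half-way up; 0.16 to 0.26 kg, may be gripped at 60 N. The point is on its axis, half-way up (31 mm above the mouth); z runs up the axis to the loop, x along the loop's width.
- bell_mouth (a point): the centre of the jammed bell's mouth, 60 mm above the plate's top at the start. The bell is jammed by friction all round: pulled straight it holds at 20 N or more. Turning it takes 0.4 to 0.8 N m (grip 30 N or more), and while it is being turned a pull of a few N lifts it: in to-and-fro strokes of 1.2 rad, raise it 5 to 8 mm a stroke. The jam eases as it rises, gone after 50 mm.
- stake (a joint): how far the bell stake stands up out of its hole in the stake plate, m; 0 is home. It weighs 1.2 kg and only rests in its square hole (it cannot turn), so an upward pull of more than about 13 N lifts it; it drops back home when let go.
- stake_top (a point): the centre of the top of the bell stake, hidden in the bell, 22 mm above bell_mid at the start; z up. The stake's head is 41 mm across and 38 mm tall, the shaft below it 25 mm thick.
- horn (a point): the centre of the top of the T-shaped bickern stake that stands fast in the plate beside the bell, its axis 64 mm from the bell's, its top 25 mm higher than bell_mid at the start; z up. Its level arms run along the point's x axis, to 124 mm on +x (round tapering horn) and 115 mm on -x (flat, 26 mm wide, 18 mm thick); its middle is 56 mm long (x), 30 mm wide (y), 30 mm deep, on a round post.
- plate: the cast-iron stake plate, fixed to the bench, 210 mm (its x) by 160 mm (its y), 30 mm thick; origin at the centre of its underside. In its frame the bell stake stands at x 0, y -36 mm, the bickern at x 0, y +28 mm, and a low doming stake (38 mm across, its top 70 mm above the bench) at x 72 mm, y -30 mm.
- tray: the shallow plywood tray, fixed, 210 mm (its x) by 310 mm (its y), with a 6 mm thick floor and a 6 mm wide lip that stands 8 mm above the floor (14 mm above the bench); origin at the centre of its underside. Inside it measures 198 by 298 mm.
- bell_large_mid (a point): a finished bell standing mouth down in the tray: 77 mm across the mouth, 71 mm tall to the crown, 88 mm to the top of its loop. The point is on its axis, half-way up (36 mm above the mouth).
- bell_small_mid (a point): a smaller finished bell standing mouth down in the tray: 60 mm across the mouth, 56 mm tall to the crown, 69 mm to the top of its loop. The point is on its axis, half-way up (28 mm above the mouth).
- hammer_mid (a point): a planishing hammer, 260 mm long, lying on the bench beyond the plate and the tray, seen from the robot; the point is near the middle of its length.
- mallet_mid (a point): a wooden mallet lying beyond the plate and the tray; its head is 52 mm thick and 100 mm long (along the point's y); the point is the centre of the head, and the handle reaches 175 mm along -x.

How it is judged:
On the way:
1. the bell is clear above the stake, and the stake is still in its hole (z of bell_mid in the frame of stake_top above 0.032 m and value of joint stake below 0.01 m), for 0.1 s.
At the end, for the whole second after the job is handed in: The bell stands released and at rest on its mouth on the tray's floor, wholly inside the lip (height within 5 mm, upright within 0.1 rad), and the stake is home in the plate within 4 mm (x of bell_mid in the frame of tray between -0.072 and 0.072 m and y of bell_mid in the frame of tray between -0.122 and 0.122 m and z of bell_mid in the frame of tray between 0.032 and 0.041 m and angle between bell_mid's own z axis and vertical below 0.1 rad and linear speed of bell below 0.02 m/s and contact force between the fingers and bell below 0.1 N and value of joint stake below 0.004 m); the robot touches nothing.
It fails at once if the stake is pulled up more than 10 mm in its hole (value of joint stake above 0.01 m).
It fails at once if the bell is dropped or thrown (it moves faster than 0.4 m/s, a fall of about 10 mm, with no finger on it) (linear speed of bell above 0.4 m/s and contact force between the fingers and bell below 0.05 N).
It fails at once if a bell in the tray is shifted more than 15 mm or tipped (distance of any of bell_large_mid, bell_small_mid from where it was at the start of the episode above 0.015 m).
It fails at once if the hammer or the mallet is shifted more than 30 mm (distance of any of hammer_mid, mallet_mid from where it was at the start of the episode above 0.03 m).
It also fails if it takes over 64 s, if anything falls off the work surface, if the arm or the gripper's body presses on something with over 40 N, if the wrist force passes 120 N, or if a joint passes its speed limit or range.

## Working session

There is one attempt and no reset: what is moved stays moved. The work goes in short steps, Python scripts to look and compute and a tool call to move; the robot and the scene stay as the last step left them, time stands still between calls to the robot, and variables do not carry over. Pictures are saved under pics/ and viewed, at most 10 in all, crops included, and the job is handed in when it is done.

Besides the shell and the picture viewer there is one more tool, called after ">>>" as name([rows], argument=value, ...), one row to a line, values as JSON. play_rows: Moves the arm, as the interface text tells. Its arguments: {"type":"object","properties":{"fingers":{"type":"array"},"travel":{"type":"array"},"twist":{"type":"array"}},"required":["fingers","travel","twist"]}

```bash
mkdir -p pics
cat > h.py <<'E'
import numpy as np, cv2
from workcell import bot
def ray(cam,px):
    i=bot.camera_info(cam); R=np.array(i["R"]); t=np.array(i["t"])
    d=R.T@np.array([(px[0]-i["cx"])/i["fx"],(px[1]-i["cy"])/i["fy"],1]); return -R.T@t, d/np.linalg.norm(d)
def atz(cam,px,z):
    o,d=ray(cam,px); return o+d*(z-o[2])/d[2]
def tri(obs):
    A=np.zeros((3,3));b=np.zeros(3)
    for c,p in obs:
        o,d=ray(c,p);M=np.eye(3)-np.outer(d,d);A+=M;b+=M@o
    return np.linalg.solve(A,b)
E
python3 - <<'E'
from h import *
np.set_printoptions(precision=4,suppress=True)
s=bot.get_state();print(s["time"],s["eef_pos"],s["eef_rot"],s["gripper_width"])
ims=[bot.camera(c) for c in("scene","top")]
cv2.imwrite("pics/a.png",cv2.resize(np.hstack(ims),(800,300)));cv2.imwrite("pics/top.png",ims[1]);cv2.imwrite("pics/scene.png",ims[0])
for l in["bell_mid","horn","plate","tray","bell_large_mid","bell_small_mid","bell_mouth","mallet_mid","hammer_mid"]:
    o=[]
    for c in("scene","top"):
        r=bot.tip_of(c,l)
        if r: o.append((c,r[0]["xy"])); print(l,c,np.round(r[0]["xy"],1),round(r[0]["p"],2),len(r))
    if len(o)==2: print("   ",tri(o))
for c in("scene","top"):
    i=bot.camera_info(c);print(c,-np.array(i["R"]).T@i["t"])
E
```

```text
0.0 [0.217  0.6119 0.2425] [[-0.9425  0.3342 -0.0008]
 [ 0.3342  0.9425 -0.0024]
 [-0.     -0.0025 -1.    ]] 0.9992108205623813
bell_mid scene [358.  165.4] 0.77 1
bell_mid top [202. 257.] 0.78 1
    [0.5042 0.167  0.1189]
horn scene [382.7 167.2] 0.64 1
horn top [174.5 236.9] 0.95 1
    [0.5454 0.2164 0.1474]
plate scene [363.8 204.8] 0.78 1
plate top [199.3 245.9] 0.79 1
    [0.5318 0.1909 0.0141]
tray scene [185.1 221.8] 0.82 1
bell_large_mid scene [159.  229.8] 0.7 1
bell_large_mid top [401.7 205.4] 0.89 1
    [ 0.6232 -0.2897  0.0517]
bell_small_mid scene [193.8 191.5] 0.85 1
bell_small_mid top [373.1 262.4] 0.81 1
    [ 0.4907 -0.224   0.0391]
bell_mouth scene [354.6 175.1] 0.74 1
bell_mouth top [200.9 255.2] 0.58 1
    [0.5078 0.1678 0.0924]
mallet_mid scene [332.  293.2] 0.58 1
mallet_mid top [240.7 140.7] 0.65 1
    [0.7885 0.0866 0.0255]
hammer_mid scene [204.2 300.5] 0.57 1
hammer_mid top [347.9 143. ] 0.67 1
    [ 0.7862 -0.1772  0.0128]
scene [ 1.2817 -0.0333  0.7962]
top [0.4929 0.0032 1.0175]
```

View pics/top.png

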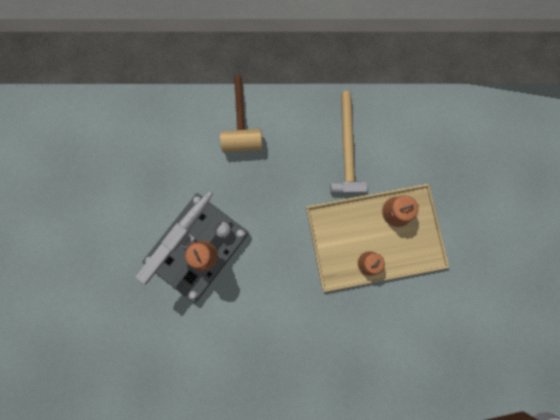

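View pics/scene.png

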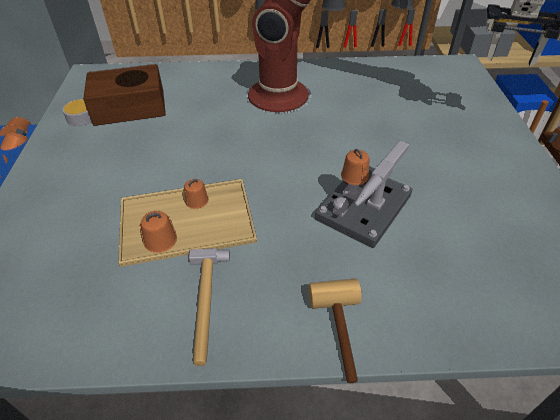

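The top view shows the jammed bell at (201,257), beside the bickern whose arms run from (145,280) to (210,195). The free left part of the tray is around (342,235). The scene view agrees, and the triangulated bell-to-horn distance is 64 mm, as given. I'll start moving.

>>> play_rows([
  [-0.028,-0.022,0],
  [-0.056,-0.043,0],
  [-0.084,-0.065,0],
  [-0.112,-0.087,0],
  [-0.14,-0.108,0],
], fingers=[0.093,0.093,0.093,0.093,0.093], twist=[0,0,0,0,0])

```text
time: 1.42
eef_pos: [0.3138, 0.4625, 0.2438]
eef_rot: [[-0.943, 0.334, 0.0], [0.334, 0.943, 0.0], [-0.0, 0.0, -1.0]]
wrist_force: [-0.1, 0.4, 0.3]
gripper_width: 1.001
gripper_force: 0.0
```

>>> play_rows([
  [-0.028,-0.022,0],
  [-0.056,-0.043,0],
  [-0.084,-0.065,0],
  [-0.112,-0.087,0],
  [-0.14,-0.108,0],
], fingers=[0.093,0.093,0.093,0.093,0.093], twist=[0,0,0,0,0])

```text
time: 1.83
eef_pos: [0.4097, 0.3138, 0.244]
eef_rot: [[-0.943, 0.334, 0.0], [0.334, 0.943, 0.0], [-0.0, 0.0, -1.0]]
wrist_force: [0.6, 0.1, -0.9]
gripper_width: 0.997
gripper_force: 0.0
```

>>> play_rows([
  [-0.028,-0.022,0],
  [-0.056,-0.043,0],
  [-0.084,-0.065,0],
  [-0.112,-0.087,0],
  [-0.14,-0.108,0],
], fingers=[0.093,0.093,0.093,0.093,0.093], twist=[0,0,0,0,0])

```text
time: 2.25
eef_pos: [0.5056, 0.1652, 0.244]
eef_rot: [[-0.942, 0.334, 0.001], [0.334, 0.942, 0.0], [-0.001, 0.0, -1.0]]
wrist_force: [0.1, 1.0, -0.3]
gripper_width: 0.999
gripper_force: 0.0
```

>>> play_rows([
  [0,0,0],
  [0,0,0],
  [0,0,0],
  [0,0,0],
  [0,0,0],
], fingers=[0.093,0.093,0.093,0.093,0.093], twist=[7,14,21,28,35])

```text
time: 2.67
eef_pos: [0.5049, 0.1668, 0.2438]
eef_rot: [[-0.575, 0.818, 0.0], [0.818, 0.575, 0.0], [0.0, 0.0, -1.0]]
wrist_force: [0.4, 1.0, -0.3]
gripper_width: 0.999
gripper_force: 0.0
```

>>> play_rows([
  [0,0,0],
  [0,0,0],
  [0,0,0],
  [0,0,0],
  [0,0,0],
], fingers=[0.093,0.093,0.093,0.093,0.093], twist=[7,14,21,28,35])

```text
time: 3.08
eef_pos: [0.5048, 0.167, 0.2438]
eef_rot: [[-0.002, 1.0, 0.0], [1.0, 0.002, 0.0], [0.0, 0.0, -1.0]]
wrist_force: [0.8, -0.8, 0.1]
gripper_width: 1.003
gripper_force: 0.0
```

>>> play_rows([
  [0,0,0],
  [0,0,0],
  [0,0,0],
  [0,0,0],
  [0,0,0],
], fingers=[0.093,0.093,0.093,0.093,0.093], twist=[7,14,20,20,20])

```text
time: 3.5
eef_pos: [0.5048, 0.1671, 0.2437]
eef_rot: [[0.331, 0.944, 0.0], [0.944, -0.331, -0.0], [-0.0, 0.0, -1.0]]
wrist_force: [1.1, 0.4, -0.1]
gripper_width: 1.001
gripper_force: 0.0
```

Run:
```python
from h import *
np.set_printoptions(precision=4,suppress=True)
im=bot.camera("wrist");cv2.imwrite("pics/w.png",im)
i=bot.camera_info("wrist");print(-np.array(i["R"]).T@i["t"])
for l,z in[("bell_mid",.121),("horn",.146),("bell_mouth",.09)]:
    r=bot.tip_of("wrist",l)
    if r: print(l,r[0],atz("wrist",r[0]["xy"],z))
def px(cam,X):
    i=bot.camera_info(cam);c=np.array(i["R"])@X+i["t"];return c[0]/c[2]*i["fx"]+i["cx"],c[1]/c[2]*i["fy"]+i["cy"]
print(px("wrist",np.array([.5048,.167,.167])),px("wrist",np.array([.5048,.167,.152])))
C=[atz("top",p,.014)[:2] for p in[(308,208),(428,187),(447,268),(325,291)]];print(np.array(C),np.mean(C,0))
r=bot.find_in("top","tray");print(r[:1])
```

```text
[0.5272 0.2319 0.3847]
bell_mid {'xy': [277.1, 215.8], 'p': 0.97} [0.5056 0.1659 0.121 ]
horn {'xy': [309.5, 138.0], 'p': 0.65} [0.5455 0.2151 0.146 ]
(np.float64(275.6839788622505), np.float64(232.5801313975398)) (np.float64(275.6545234318799), np.float64(226.01264558918177))
[[ 0.6227 -0.0756]
 [ 0.6741 -0.3718]
 [ 0.4768 -0.4073]
 [ 0.4237 -0.1135]] [ 0.5493 -0.242 ]
[{'extent': [375.2, 237.5, 145.4, 110.0], 'p': 0.76}]
```

View pics/w.png

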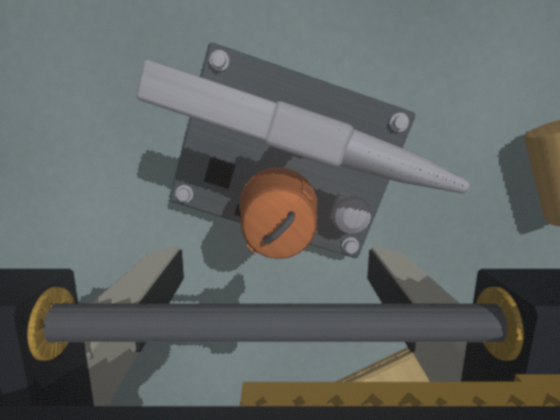

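The wrist view shows the bell centred between the fingers, crown at (279,212) and loop at (278,228), with the horn clear of both fingers. The estimate is (0.5055, 0.166). I'll descend and grip.

>>> play_rows([
  [0,0,0.025],
  [0,0.001,0.05],
  [-0.001,0.001,0.08],
  [-0.001,0.001,0.1],
  [-0.001,0.001,0.111],
], fingers=[0.093,0.093,0.093,0.093,0.093], twist=[0,0,0,0,0])

```text
time: 4.17
eef_pos: [0.504, 0.1652, 0.1302]
eef_rot: [[0.334, 0.943, -0.004], [0.943, -0.334, -0.001], [-0.003, -0.003, -1.0]]
wrist_force: [0.3, -0.0, 1.0]
gripper_width: 0.999
gripper_force: 0.0
```

>>> play_rows([
  [0,0,0],
  [0,0,0],
  [0,0,0],
  [0,0,0],
  [0,0,0],
], fingers=[0.08,0.07,0.062,0.05,0.045], twist=[0,0,0,0,0])

```text
time: 4.58
eef_pos: [0.5061, 0.1658, 0.1337]
eef_rot: [[0.334, 0.943, 0.002], [0.943, -0.334, 0.001], [0.002, 0.002, -1.0]]
wrist_force: [0.6, 0.4, -0.7]
gripper_width: 0.69
gripper_force: 0.0
```

>>> play_rows([
  [0,0,0],
  [0,0,0],
  [0,0,0],
  [0,0,0],
  [0,0,0],
], fingers=[0.04,0.04,0.04,0.04,0.04], twist=[0,0,0,0,0])

```text
time: 5.0
eef_pos: [0.5066, 0.1656, 0.1336]
eef_rot: [[0.334, 0.942, 0.003], [0.942, -0.334, 0.001], [0.001, 0.003, -1.0]]
wrist_force: [1.8, -0.8, 5.0]
gripper_width: 0.64
gripper_force: 30.1
```

>>> play_rows([
  [0,0,0],
  [0,0,-0.0005],
  [0,0,-0.001],
  [0,0,-0.002],
  [0,0,-0.003],
], fingers=[0.04,0.04,0.04,0.04,0.04], twist=[7,14,21,28,35])

```text
time: 5.42
eef_pos: [0.5055, 0.1663, 0.1346]
eef_rot: [[0.815, 0.579, 0.0], [0.579, -0.815, -0.001], [-0.0, 0.001, -1.0]]
wrist_force: [4.3, 0.6, -9.2]
gripper_width: 0.642
gripper_force: 29.5
```

>>> play_rows([
  [0,0,-0.0005],
  [0,0,-0.001],
  [0,0,-0.0015],
  [0,0,-0.0015],
  [0,0,-0.0015],
], fingers=[0.04,0.04,0.04,0.04,0.04], twist=[7,14,20,20,20])

```text
time: 5.83
eef_pos: [0.5055, 0.1661, 0.1362]
eef_rot: [[0.964, 0.267, 0.0], [0.267, -0.964, -0.0], [0.0, 0.0, -1.0]]
wrist_force: [4.1, 1.9, -7.2]
gripper_width: 0.638
gripper_force: 29.6
```

>>> play_rows([
  [0,0,0],
  [0,0,-0.0005],
  [0,0,-0.001],
  [0,0,-0.0015],
  [0,0,-0.002],
], fingers=[0.04,0.04,0.04,0.04,0.04], twist=[-7,-14,-21,-28,-35])

```text
time: 6.25
eef_pos: [0.5058, 0.1654, 0.1387]
eef_rot: [[0.632, 0.775, 0.001], [0.775, -0.632, 0.0], [0.001, 0.001, -1.0]]
wrist_force: [4.0, -0.8, -6.0]
gripper_width: 0.642
gripper_force: 29.6
```

>>> play_rows([
  [0,0,-0.0005],
  [0,0,-0.001],
  [0,0,-0.0015],
  [0,0,-0.002],
  [0,0,-0.0025],
], fingers=[0.04,0.04,0.04,0.04,0.04], twist=[-7,-14,-21,-28,-35])

```text
time: 6.67
eef_pos: [0.5063, 0.1651, 0.1415]
eef_rot: [[0.073, 0.997, 0.002], [0.997, -0.073, 0.0], [0.0, 0.002, -1.0]]
wrist_force: [4.6, 0.3, -5.0]
gripper_width: 0.64
gripper_force: 29.6
```

Run:
```python
from h import *
s=bot.get_state();print(s["eef_pos"],s["wrist_force"],s["wrist_torque"],s["gripper_width"])
cv2.imwrite("pics/s2.png",cv2.resize(bot.camera("scene")[100:260,290:440],None,fx=3.5,fy=3.5))
for l in("bell_mid","bell_mouth"):
    o=[]
    for c in("scene","top","wrist"):
        if l=="bell_mid" or c=="scene": bot.camera(c) if l=="bell_mid" else 0
        r=bot.tip_of(c,l); print(l,c,r[:1])
        if r:o.append((c,r[0]["xy"]))
    if len(o)>1:print(tri(o))
```

```text
[0.50633355 0.1650901  0.14149546] [ 4.63946504  0.32753797 -4.98601818] [-0.00583812 -0.96377738 -0.39751426] 0.6401664695013187
bell_mid scene [{'xy': [359.0, 162.3], 'p': 0.87}]
bell_mid top [{'xy': [198.6, 258.2], 'p': 0.6}]
bell_mid wrist []
[0.50139252 0.1709806  0.12605824]
bell_mouth scene [{'xy': [354.3, 173.6], 'p': 0.63}]
bell_mouth top [{'xy': [200.7, 256.4], 'p': 0.61}]
bell_mouth wrist []
[0.50512507 0.16753423 0.0948551 ]
```

View pics/s2.png

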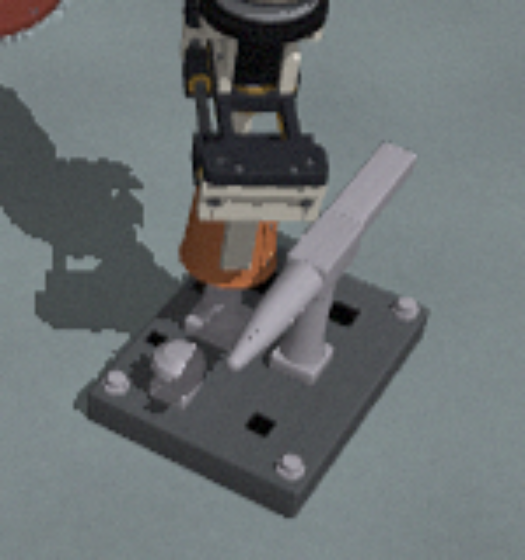

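The picture shows the bell, lip at about (228,270) in the crop, being worked upwards in the fingers. It is about 7 mm up, and the pull stays well under 13 N. I'll continue the strokes.

>>> play_rows([
  [0,0,0],
  [0,0,-0.0007],
  [0,0,-0.0014],
  [0,0,-0.0022],
  [0,0,-0.003],
], fingers=[0.04,0.04,0.04,0.04,0.04], twist=[7,14,21,28,35])

```text
time: 7.58
eef_pos: [0.5055, 0.166, 0.1444]
eef_rot: [[0.641, 0.768, 0.001], [0.768, -0.641, -0.0], [0.0, 0.001, -1.0]]
wrist_force: [5.3, 0.1, -7.2]
gripper_width: 0.639
gripper_force: 29.6
```

>>> play_rows([
  [0,0,-0.0007],
  [0,0,-0.0014],
  [0,0,-0.002],
  [0,0,-0.0027],
  [0,0,-0.0034],
], fingers=[0.04,0.04,0.04,0.04,0.04], twist=[7,14,21,28,35])

```text
time: 8.0
eef_pos: [0.5054, 0.1664, 0.1478]
eef_rot: [[0.965, 0.261, 0.0], [0.261, -0.965, 0.0], [0.0, -0.0, -1.0]]
wrist_force: [5.1, -0.0, -6.3]
gripper_width: 0.641
gripper_force: 29.6
```

>>> play_rows([
  [0,0,0],
  [0,0,-0.0007],
  [0,0,-0.0014],
  [0,0,-0.0022],
  [0,0,-0.003],
], fingers=[0.04,0.04,0.04,0.04,0.04], twist=[-7,-14,-21,-28,-35])

```text
time: 8.42
eef_pos: [0.5057, 0.1654, 0.1508]
eef_rot: [[0.636, 0.772, 0.001], [0.772, -0.636, -0.0], [0.0, 0.001, -1.0]]
wrist_force: [4.7, 0.2, -7.6]
gripper_width: 0.642
gripper_force: 29.6
```

>>> play_rows([
  [0,0,-0.0007],
  [0,0,-0.0014],
  [0,0,-0.002],
  [0,0,-0.0027],
  [0,0,-0.0034],
], fingers=[0.04,0.04,0.04,0.04,0.04], twist=[-7,-14,-21,-28,-35])

```text
time: 8.83
eef_pos: [0.5062, 0.1651, 0.1545]
eef_rot: [[0.078, 0.997, 0.002], [0.997, -0.078, -0.0], [-0.0, 0.002, -1.0]]
wrist_force: [4.8, 0.4, -6.0]
gripper_width: 0.643
gripper_force: 29.7
```

Rising steadily at about 6.5 mm a stroke. It is now about 20 mm up.

>>> play_rows([
  [0,0,0],
  [0,0,-0.0007],
  [0,0,-0.0015],
  [0,0,-0.0025],
  [0,0,-0.0035],
], fingers=[0.04,0.04,0.04,0.04,0.04], twist=[7,14,21,28,35])

```text
time: 9.25
eef_pos: [0.5056, 0.166, 0.158]
eef_rot: [[0.642, 0.767, 0.001], [0.767, -0.642, 0.0], [0.001, 0.0, -1.0]]
wrist_force: [4.9, 1.1, -6.1]
gripper_width: 0.638
gripper_force: 29.6
```

>>> play_rows([
  [0,0,-0.0008],
  [0,0,-0.0015],
  [0,0,-0.0022],
  [0,0,-0.003],
  [0,0,-0.0037],
], fingers=[0.04,0.04,0.04,0.04,0.04], twist=[7,14,21,28,35])

```text
time: 9.67
eef_pos: [0.5053, 0.1664, 0.1617]
eef_rot: [[0.966, 0.26, 0.0], [0.26, -0.966, 0.001], [0.0, -0.001, -1.0]]
wrist_force: [3.7, 0.7, -3.9]
gripper_width: 0.641
gripper_force: 29.7
```

>>> play_rows([
  [0,0,0],
  [0,0,-0.0007],
  [0,0,-0.0015],
  [0,0,-0.0025],
  [0,0,-0.0035],
], fingers=[0.04,0.04,0.04,0.04,0.04], twist=[-7,-14,-21,-28,-35])

```text
time: 10.08
eef_pos: [0.5056, 0.1654, 0.1651]
eef_rot: [[0.634, 0.773, 0.001], [0.773, -0.634, -0.0], [0.0, 0.001, -1.0]]
wrist_force: [5.2, -0.5, -5.2]
gripper_width: 0.641
gripper_force: 29.7
```

>>> play_rows([
  [0,0,-0.0008],
  [0,0,-0.0015],
  [0,0,-0.0022],
  [0,0,-0.003],
  [0,0,-0.0037],
], fingers=[0.04,0.04,0.04,0.04,0.04], twist=[-7,-14,-21,-28,-35])

```text
time: 10.5
eef_pos: [0.5061, 0.1651, 0.1692]
eef_rot: [[0.076, 0.997, 0.002], [0.997, -0.076, -0.0], [-0.0, 0.002, -1.0]]
wrist_force: [4.1, -0.2, -3.9]
gripper_width: 0.639
gripper_force: 29.7
```

Run:
```python
from h import *
s=bot.get_state();print(s["eef_pos"],s["wrist_force"],s["wrist_torque"],s["gripper_width"])
cv2.imwrite("pics/s3.png",cv2.resize(bot.camera("scene")[100:260,290:440],None,fx=3.5,fy=3.5))
```

```text
[0.50607406 0.16514159 0.16915919] [ 4.08393933 -0.16170543 -3.87769183] [-0.04096364 -1.02345903 -0.13741769] 0.6394273141955006
```

View pics/s3.png

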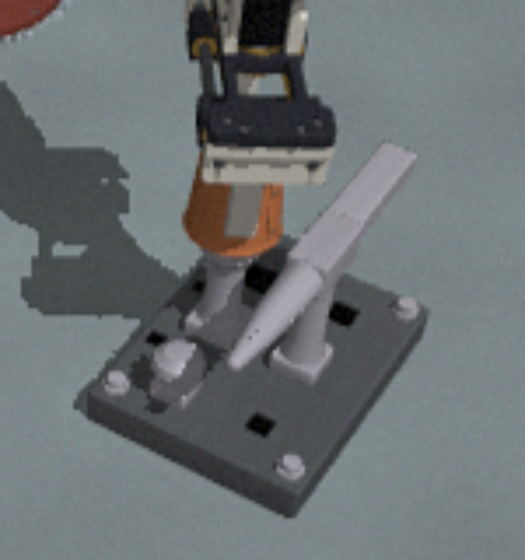

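The bell has risen about 35 mm with the lip at (232,240) in the crop. The stake shaft shows below it, with its foot at (195,322) still down on the plate. Two more strokes should finish it.

>>> play_rows([
  [0,0,0],
  [0,0,-0.001],
  [0,0,-0.002],
  [0,0,-0.003],
  [0,0,-0.004],
], fingers=[0.04,0.04,0.04,0.04,0.04], twist=[7,14,21,28,35])

```text
time: 10.97
eef_pos: [0.5053, 0.1658, 0.173]
eef_rot: [[0.644, 0.765, 0.0], [0.765, -0.644, 0.0], [0.0, -0.0, -1.0]]
wrist_force: [4.0, -0.1, -2.2]
gripper_width: 0.644
gripper_force: 29.7
```

>>> play_rows([
  [0,0,-0.0008],
  [0,0,-0.0016],
  [0,0,-0.0024],
  [0,0,-0.0032],
  [0,0,-0.004],
], fingers=[0.04,0.04,0.04,0.04,0.04], twist=[7,14,21,28,35])

```text
time: 11.38
eef_pos: [0.5047, 0.1663, 0.1769]
eef_rot: [[0.966, 0.257, -0.001], [0.257, -0.966, 0.001], [-0.001, -0.001, -1.0]]
wrist_force: [3.1, 1.5, -2.9]
gripper_width: 0.638
gripper_force: 29.8
```

>>> play_rows([
  [0,0,0],
  [0,0,-0.001],
  [0,0,-0.002],
  [0,0,-0.003],
  [0,0,-0.004],
], fingers=[0.04,0.04,0.04,0.04,0.04], twist=[-7,-14,-21,-28,-35])

```text
time: 11.8
eef_pos: [0.5047, 0.165, 0.1808]
eef_rot: [[0.636, 0.772, -0.001], [0.772, -0.636, -0.001], [-0.002, -0.0, -1.0]]
wrist_force: [3.1, -1.2, -2.1]
gripper_width: 0.643
gripper_force: 29.8
```

>>> play_rows([
  [0,0,-0.0008],
  [0,0,-0.0016],
  [0,0,-0.0024],
  [0,0,-0.0032],
  [0,0,-0.004],
], fingers=[0.04,0.04,0.04,0.04,0.04], twist=[-7,-14,-21,-28,-35])

```text
time: 12.22
eef_pos: [0.5036, 0.1646, 0.1846]
eef_rot: [[0.078, 0.997, -0.004], [0.997, -0.078, -0.001], [-0.002, -0.004, -1.0]]
wrist_force: [1.7, -0.6, -0.3]
gripper_width: 0.639
gripper_force: 29.8
```

>>> play_rows([
  [0,0,0],
  [0,0,-0.001],
  [0,0,-0.002],
  [0,0,-0.003],
  [0,0,-0.004],
], fingers=[0.04,0.04,0.04,0.04,0.04], twist=[7,14,21,28,35])

```text
time: 12.63
eef_pos: [0.5022, 0.1654, 0.1881]
eef_rot: [[0.644, 0.765, -0.007], [0.765, -0.644, -0.0], [-0.005, -0.005, -1.0]]
wrist_force: [0.1, -0.1, -2.6]
gripper_width: 0.644
gripper_force: 29.8
```

Clear of the stake. The bell is 54 mm up and the pull is down to the bell's own weight. I'll lift higher, then carry it to the tray at about (0.554, -0.155).

>>> play_rows([
  [0,0,-0.004],
  [0,0,-0.012],
  [0,0,-0.028],
  [0,0,-0.048],
  [0,0,-0.07],
], fingers=[0.04,0.04,0.04,0.04,0.04], twist=[0,0,0,0,0])

```text
time: 13.05
eef_pos: [0.5037, 0.1653, 0.2593]
eef_rot: [[0.636, 0.772, -0.004], [0.772, -0.636, -0.001], [-0.003, -0.003, -1.0]]
wrist_force: [-0.1, 0.4, -2.0]
gripper_width: 0.638
gripper_force: 29.8
```

>>> play_rows([
  [0,0,0],
  [-0.008,0.01,0],
  [-0.02,0.024,0],
  [-0.036,0.042,0],
  [-0.053,0.061,0],
], fingers=[0.04,0.04,0.04,0.04,0.04], twist=[0,0,0,0,0])

```text
time: 13.47
eef_pos: [0.5172, 0.0847, 0.2574]
eef_rot: [[0.635, 0.773, -0.004], [0.773, -0.635, -0.001], [-0.003, -0.003, -1.0]]
wrist_force: [0.3, -0.9, -2.3]
gripper_width: 0.642
gripper_force: 29.8
```

>>> play_rows([
  [-0.018,0.02,0],
  [-0.036,0.041,0],
  [-0.054,0.062,0],
  [-0.072,0.083,0],
  [-0.09,0.103,0],
], fingers=[0.04,0.04,0.04,0.04,0.04], twist=[0,0,0,0,0])

```text
time: 13.88
eef_pos: [0.5393, -0.0514, 0.2574]
eef_rot: [[0.637, 0.771, -0.004], [0.771, -0.637, 0.0], [-0.003, -0.003, -1.0]]
wrist_force: [-0.3, 0.7, -2.2]
gripper_width: 0.642
gripper_force: 29.8
```

>>> play_rows([
  [-0.018,0.02,0],
  [-0.036,0.041,0],
  [-0.053,0.061,0],
  [-0.063,0.073,0],
  [-0.07,0.08,0],
], fingers=[0.04,0.04,0.04,0.04,0.04], twist=[0,0,0,0,0])

```text
time: 14.3
eef_pos: [0.5561, -0.1577, 0.2574]
eef_rot: [[0.64, 0.769, -0.004], [0.769, -0.64, -0.001], [-0.003, -0.002, -1.0]]
wrist_force: [-0.3, 0.7, -1.5]
gripper_width: 0.641
gripper_force: 29.8
```

>>> play_rows([
  [0,0,0],
  [0,0,0],
], fingers=[0.04,0.04], twist=[0,0])

```text
time: 14.47
eef_pos: [0.5571, -0.1537, 0.2578]
eef_rot: [[0.637, 0.771, -0.003], [0.771, -0.637, 0.002], [-0.0, -0.003, -1.0]]
wrist_force: [0.5, 0.4, -3.3]
gripper_width: 0.642
gripper_force: 29.8
```

Run:
```python
from h import *
np.set_printoptions(precision=4,suppress=True)
s=bot.get_state();print(s["eef_pos"],s["eef_rot"],s["wrist_force"],s["gripper_width"])
ims=[bot.camera(c) for c in("scene","top")]
cv2.imwrite("pics/s4.png",np.hstack([cv2.resize(ims[0][80:280,100:280],(400,444)),cv2.resize(ims[1][150:330,220:460],(400,300))[:300] if 0 else cv2.copyMakeBorder(cv2.resize(ims[1][150:330,220:460],(400,300)),0,144,0,0,0)]))
for l in("bell_mid","bell_large_mid","bell_small_mid"):
    o=[]
    for c in("scene","top"):
        r=bot.tip_of(c,l)
        if r:o.append((c,r[0]["xy"])); print(l,c,r[0])
    if len(o)>1:print(tri(o))
print(atz("top",(350,236),.006))
```

```text
[ 0.5571 -0.1537  0.2578] [[ 0.6369  0.7709 -0.0026]
 [ 0.7709 -0.6369  0.0016]
 [-0.0004 -0.003  -1.    ]] [ 0.5383  0.375  -3.2853] 0.6418469635424366
bell_mid scene {'xy': [210.9, 142.0], 'p': 0.96}
bell_mid top {'xy': [349.8, 143.1], 'p': 0.53}
[ 0.6902 -0.1261  0.3421]
bell_large_mid scene {'xy': [158.5, 226.7], 'p': 0.72}
bell_small_mid scene {'xy': [194.3, 193.6], 'p': 0.9}
[ 0.5546 -0.1778  0.006 ]
```

View pics/s4.png

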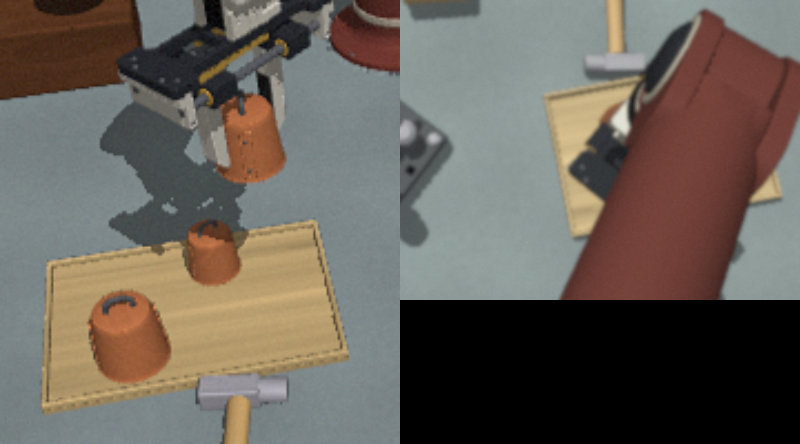

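The scene crop shows the bell held upright at (252,140), above the free corner of the tray. The small bell at (213,250) and the large one at (128,335) have not moved. I'll lower it.

>>> play_rows([
  [0,0,0.015],
  [0,0,0.04],
  [0,0,0.07],
  [0,0,0.1],
  [0,0,0.12],
], fingers=[0.04,0.04,0.04,0.04,0.04], twist=[0,0,0,0,0])

```text
time: 15.28
eef_pos: [0.5571, -0.1529, 0.1364]
eef_rot: [[0.636, 0.772, -0.003], [0.772, -0.636, 0.001], [-0.001, -0.003, -1.0]]
wrist_force: [-0.1, 0.8, -1.6]
gripper_width: 0.641
gripper_force: 29.8
```

>>> play_rows([
  [0,0,0.02],
  [0,0,0.04],
  [0,0,0.055],
  [0,0,0.066],
  [0,0,0.074],
], fingers=[0.04,0.04,0.04,0.04,0.04], twist=[0,0,0,0,0])

```text
time: 15.7
eef_pos: [0.558, -0.1536, 0.0638]
eef_rot: [[0.636, 0.772, -0.001], [0.772, -0.636, 0.0], [-0.0, -0.001, -1.0]]
wrist_force: [0.0, 0.5, -2.1]
gripper_width: 0.641
gripper_force: 29.8
```

>>> play_rows([
  [0,0,0.002],
  [0,0,0.004],
  [0,0,0.006],
  [0,0,0.008],
  [0,0,0.008],
], fingers=[0.04,0.04,0.04,0.04,0.04], twist=[0,0,0,0,0])

```text
time: 16.12
eef_pos: [0.5583, -0.154, 0.0572]
eef_rot: [[0.636, 0.771, 0.001], [0.771, -0.636, -0.0], [0.0, 0.001, -1.0]]
wrist_force: [-0.7, 0.6, -3.1]
gripper_width: 0.642
gripper_force: 29.8
```

Run:
```python
from h import *
s=bot.get_state();print(s["eef_pos"],s["wrist_force"],s["gripper_width"])
cv2.imwrite("pics/s5.png",cv2.resize(bot.camera("scene")[120:270,110:270],None,fx=3.5,fy=3.5))
i=bot.camera_info("scene")
for l in("bell_mid","bell_mouth"):
    for r in bot.tip_of("scene",l)[:3]: print(l,r,atz("scene",r["xy"],.037 if l=="bell_mid" else .006))
```

```text
[ 0.55827137 -0.15403079  0.05716339] [-0.67455901  0.55515662 -3.12974348] 0.6419106079208553
bell_mid {'xy': [221.2, 210.1], 'p': 0.93} [ 0.55542489 -0.15267228  0.037     ]
bell_mid {'xy': [383.3, 170.9], 'p': 0.36} [0.43431333 0.25922628 0.037     ]
bell_mouth {'xy': [223.2, 215.5], 'p': 0.85} [ 0.54423161 -0.15163297  0.006     ]
```

View pics/s5.png

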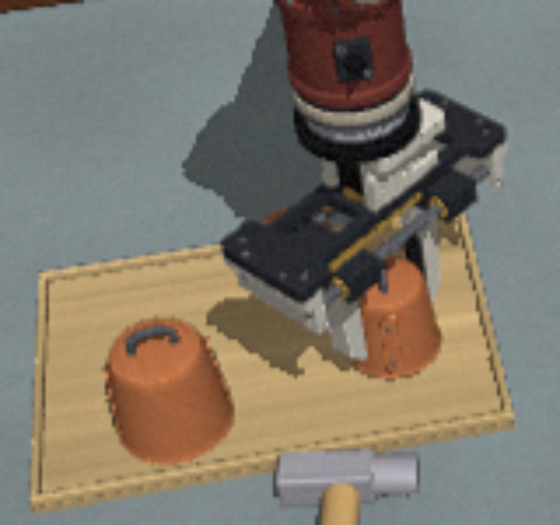

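The picture shows the bell just above the tray floor with its lip at (398,370), well inside the lip of the tray. I'll creep down until it touches.

>>> play_rows([
  [0,0,0.001],
  [0,0,0.002],
  [0,0,0.003],
  [0,0,0.004],
  [0,0,0.005],
], fingers=[0.04,0.04,0.04,0.04,0.04], twist=[0,0,0,0,0])

```text
time: 16.68
eef_pos: [0.558, -0.154, 0.0517]
eef_rot: [[0.636, 0.771, -0.0], [0.771, -0.636, -0.0], [-0.0, -0.0, -1.0]]
wrist_force: [0.6, 0.4, -3.0]
gripper_width: 0.64
gripper_force: 29.8
```

>>> play_rows([
  [0,0,0.0005],
  [0,0,0.001],
  [0,0,0.0015],
  [0,0,0.0015],
], fingers=[0.04,0.04,0.04,0.04], twist=[0,0,0,0])

```text
time: 17.02
eef_pos: [0.558, -0.154, 0.0502]
eef_rot: [[0.636, 0.771, -0.0], [0.771, -0.636, 0.0], [-0.0, -0.0, -1.0]]
wrist_force: [0.1, 0.7, -2.3]
gripper_width: 0.641
gripper_force: 29.8
```

>>> play_rows([
  [0,0,0.0005],
  [0,0,0.001],
  [0,0,0.001],
], fingers=[0.04,0.04,0.04], twist=[0,0,0])

```text
time: 17.27
eef_pos: [0.5581, -0.1541, 0.0497]
eef_rot: [[0.636, 0.771, 0.0], [0.771, -0.636, 0.0], [0.0, 0.0, -1.0]]
wrist_force: [-0.9, 0.6, 0.5]
gripper_width: 0.643
gripper_force: 29.9
```

>>> play_rows([
  [0,0,0.0005],
  [0,0,0.001],
  [0,0,0.001],
], fingers=[0.04,0.04,0.04], twist=[0,0,0])

```text
time: 17.52
eef_pos: [0.5581, -0.1541, 0.0496]
eef_rot: [[0.637, 0.771, 0.001], [0.771, -0.637, 0.0], [0.001, 0.0, -1.0]]
wrist_force: [-2.2, 1.5, 6.7]
gripper_width: 0.639
gripper_force: 30.2
```

Contact: the tray now carries the bell. I'll release it and withdraw.

>>> play_rows([
  [0,0,0],
  [0,0,0],
  [0,0,0],
  [0,0,0],
  [0,0,0],
], fingers=[0.061,0.064,0.07,0.08,0.09], twist=[0,0,0,0,0])

```text
time: 17.93
eef_pos: [0.5582, -0.1541, 0.0482]
eef_rot: [[0.636, 0.771, 0.0], [0.771, -0.636, -0.0], [-0.0, 0.0, -1.0]]
wrist_force: [-0.1, -0.5, -0.3]
gripper_width: 0.848
gripper_force: 0.0
```

>>> play_rows([
  [0,0,0],
  [0,0,0],
  [0,0,-0.003],
  [0,0,-0.01],
  [0,0,-0.025],
], fingers=[0.09,0.09,0.09,0.09,0.09], twist=[0,0,0,0,0])

```text
time: 18.35
eef_pos: [0.557, -0.1536, 0.0726]
eef_rot: [[0.636, 0.771, -0.003], [0.771, -0.636, 0.001], [-0.001, -0.003, -1.0]]
wrist_force: [0.3, 0.3, -0.1]
gripper_width: 0.969
gripper_force: 0.0
```

>>> play_rows([
  [0,0,-0.03],
  [0,0,-0.06],
  [0,0,-0.09],
  [0,0,-0.12],
  [0,0,-0.15],
], fingers=[0.09,0.09,0.09,0.09,0.09], twist=[0,0,0,0,0])

```text
time: 18.77
eef_pos: [0.5577, -0.1541, 0.2255]
eef_rot: [[0.637, 0.771, 0.0], [0.771, -0.637, -0.0], [0.0, 0.0, -1.0]]
wrist_force: [1.1, -0.4, -0.2]
gripper_width: 0.966
gripper_force: 0.0
```

Run:
```python
from h import *
s=bot.get_state();print(s["time"],s["eef_pos"],s["wrist_force"],s["gripper_width"])
im=bot.camera("scene");cv2.imwrite("pics/s6.png",cv2.resize(im[120:320,100:440],(800,470)))
for r in bot.tip_of("scene","bell_mid")[:2]: print(r,atz("scene",r["xy"],.037))
```

```text
18.7667 [ 0.55773062 -0.15407634  0.22554883] [ 1.14040564 -0.42979096 -0.1572772 ] 0.9662480636116043
{'xy': [362.2, 206.6], 'p': 0.64} [0.55930673 0.18317131 0.037     ]
{'xy': [221.5, 211.2], 'p': 0.57} [ 0.5590609  -0.15175875  0.037     ]
```

View pics/s6.png

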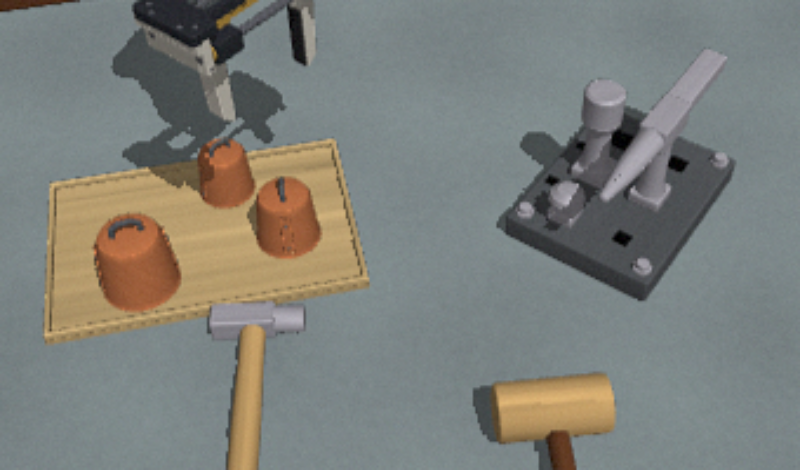

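The bell stands upright in the tray at (287,218) in the crop, clear of the lip and the other bells. The stake is home at (598,130) and the gripper is well clear. I'll hand the job in.

```bash
python3 -c "
from workcell import bot
print(bot.finish_job())"
```

```text
the job is handed in; nothing more can be done
None
```

The bell is off the stake and standing upright, released, in a free space in the tray; the stake is down in its hole, the other bells, hammer and mallet look undisturbed, and the job was handed in at about 19 s without a verdict being returned.

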